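Clear the broken cork and snap the cap on the pepper grinder

TASK

The pepper grinder has been refilled: first put both chunks of its broken cork into the white dish, then fit the red cap on the grinder's stud and press it straight down until it clicks, and keep pressing after the click so that the sprung white collar under the cap stays pushed fully down. Finish while your gripper is still on the cap and pressing it home; do not let go. Leave the shakers, funnel and spice jar standing where they are, and the dish standing level.

Things in the scene. Friction and masses are not known exactly. Their poses are not given: they have to be found in the camera images.
- cap: loose red plastic snap cap, an upright cylinder 38 mm high, 30 g, standing mouth down on the planks; origin at the centre of its underside (the mouth), z up. Outer diameter 42 mm over the top 15 mm (solid crown, the place to grip), 39 to 40 mm below that. Hollow from below: 20 mm bore through a lip 3 mm thick at the mouth, then a 30 mm wide cavity up to 23 mm above the mouth.
- grinder: red plastic pepper grinder, fixed upright to the ledge by a 72 mm aluminium foot ring; 100 mm high to its flat top, 50 mm wide at the top, up to 60 mm at the foot; origin at the centre of its underside, z up
- neck (a point): centre of the grinder's flat top, on the stud's axis, 100 mm above the planks. The cap meets the sprung white collar when its mouth is 9 mm above this point, and is fully home with its mouth 3.5 mm above it.
- stud (a point): tip of the snap stud, 26 mm above the grinder's flat top: an aluminium post 16 mm thick, rounded to 8 mm at the tip, with four sprung petals bulging to 24 mm diameter, widest 10 mm below the tip. Pressing the cap's lip over them takes about 7 to 12 N, from 4 mm below the tip on; the force drops suddenly (click) when the mouth is about 10 to 14 mm below the tip.
- seal (a joint): distance in m by which the sprung white collar (38 mm diameter, around the foot of the stud, top 9 mm above the grinder's flat top when free) is pushed down: 0 free, 0.0055 fully down on its hard stop. Its spring pushes back with 1.5 N at first touch and 7 N when fully down; let go, it lifts the clicked cap by about 4 mm, so it stays down only while the cap is pressed.
- cork_a: chunk of broken cork, half-round, 32 x 25 x 24 mm (x, y, z), 12 g; origin at the centre of its flat underside, z up, long axis x; sides parallel up to 12 mm height, 25 mm apart in y
- cork_b: chunk of broken cork, roughly a block 28 x 27 mm (x, y) and 17 mm high with a smaller lump on top to 25 mm; 12 g; origin at the centre of its underside, z up
- dish: loose round white melamine dish, 120 mm wide at the rim, 35 mm high, 92 mm wide at the foot, wall 3 mm, floor 4 mm thick, 200 g; origin at the centre of its underside, z up
- shaker_a: amber glass shaker with steel top, 42 mm diameter, 80 mm high, bystander; origin at the centre of its underside
- shaker_b: a second amber glass shaker like the first, bystander; origin at the centre of its underside
- funnel: aluminium funnel standing mouth down, 80 mm wide at the bottom, 85 mm high, bystander; origin at the centre of its underside
- spice_jar: spice jar, 52 mm diameter, 75 mm high, bystander; origin at the centre of its underside
- scoop_clip: spring clip fixed to the ledge's near edge holding a flat steel scoop that lies along y from about 55 mm on the +y side to 145 mm on the -y side, 48 mm high; origin at the underside of the clip, on the planks
- ledge: fixed plank ledge, 360 mm deep (x), 1060 mm long (y), 20 mm thick; origin at the centre of its underside, so its top, on which everything stands, is 20 mm above the work surface
Things that resemble listed ones, but are neither listed nor needed, are in the scene too. Leave any blue or turquoise look-alike of the cork_b alone. Leave any purple look-alike of the cork_a alone.

How it is judged (in metres and radians):
On the way, in this order (a step that is already met when the one before it is completed fails the run):
1. both cork chunks lie in the dish (horizontal distance between each of cork_a, cork_b and dish below 0.05 m and z of cork_a in the frame of dish between 0 and 0.034 m and z of cork_b in the frame of dish between 0 and 0.034 m), for 0.2 s.
2. the cap has clicked over the stud (z of cap in the frame of neck below 0.0095 m and horizontal distance between cap and neck below 0.004 m and angle between cap's own z axis and vertical below 0.12 rad), for 0.1 s.
At the end, for the whole second after the job is handed in: Both corks at rest in the level dish (within 50 mm of its axis, under 34 mm up, tilt under 0.15 rad); cap on the stud within 4 mm and 0.12 rad, mouth under 6 mm above the grinder top; collar held down over 4 of its 5.5 mm; fingers pushing on the cap with over 2 N (all of step 1 and angle between dish's own z axis and vertical below 0.15 rad and z of cap in the frame of neck below 0.006 m and horizontal distance between cap and neck below 0.004 m and angle between cap's own z axis and vertical below 0.12 rad and value of joint seal above 0.004 m and contact force between the fingers and cap above 2 N and linear speed of each of cork_a, cork_b below 0.03 m/s); the arm keeps its last pose, push and grip.
It fails at once if the shaker a is pushed away or knocked over (moved over 30 mm or tilted over 0.4 rad) (distance of shaker_a from where it was at the start of the episode above 0.03 m or angle between shaker_a's own z axis and vertical above 0.4 rad).
It fails at once if the shaker b is pushed away or knocked over (moved over 30 mm or tilted over 0.4 rad) (distance of shaker_b from where it was at the start of the episode above 0.03 m or angle between shaker_b's own z axis and vertical above 0.4 rad).
It fails at once if the funnel is pushed away or knocked over (moved over 30 mm or tilted over 0.4 rad) (distance of funnel from where it was at the start of the episode above 0.03 m or angle between funnel's own z axis and vertical above 0.4 rad).
It fails at once if the spice jar is pushed away or knocked over (moved over 30 mm or tilted over 0.4 rad) (distance of spice_jar from where it was at the start of the episode above 0.03 m or angle between spice_jar's own z axis and vertical above 0.4 rad).
It also fails if it takes over 58 s, if anything falls off the work surface, if the arm or the gripper's body presses on something with over 40 N, if the wrist force passes 120 N, or if a joint passes its speed limit or range.

ROBOT

A 6-joint arm with a two-finger parallel gripper is mounted at the origin on the work surface. World frame = base frame: x ahead of the robot, y to its left, z up, the work surface at z = 0. Lengths are in m, angles in degrees, forces in N, time in s.
With the tool pointing down it reaches from about 0.325 to 0.875 m from the base axis. Payload 4.4 kg.
Tool frame: the origin (TCP) lies midway between the tips of the shut fingers; the grasp point (between the pads) lies 19 mm behind it (robot.pinch_z is the distance from the TCP to the grasp point, in m); z points along the fingers, y is the line along which they close (so a half turn about z gives the same grasp; the last joint's range is limited). The gripper opens to 85 mm and grips with 20 to 120 N. Pads are 22 mm wide; open, the fingers measure 114 mm over their backs; the gripper's body (76 mm by 85 mm) begins 54 mm behind the grasp point. The pads swing forward as they close: fully open they stand 13 mm farther back than shut.
Start: joints at [61.793, 11.837, 88.321, -0, 79.842, -8.623], TCP at [0.193, 0.542, 0.231] pointing down, gripper open.
Joint ranges: [-156.59, 156.59], [-49.26, 127.26], [12.9, 141.05], [-63.56, 243.56], [4.71, 150.69], [-161.64, 161.64]. Speed limits (degrees/s): [159.86, 159.86, 180, 180, 180, 180].

INTERFACE

Orientations are given as [roll, pitch, yaw] about the fixed x, y, z axes, in that order (R = Rz(yaw) Ry(pitch) Rx(roll)).
In Python, from plant import robot gives the robot as it stands. The module is installed in compiled form; this text tells all that it offers.
- The arm moves only by the tool arm_command, never from a script. Its argument "motion" is a list that holds one entry, the list of rows, each a list of 5 numbers: the shift along the tool's x, y, z scaled (see below), then the turn about the tool's z scaled (see below), then the gripper command: -1 is shut, 1 is fully open, values between are in proportion. A call has 1 to 20 rows; each row is the pose to reach, as a shift and turn from the pose commanded when the call began, along the tool's axes at that moment; what a row does not reach only later rows make up. The controller multiplies each number of a shift by 200 mm and each number of a turn by 45 degrees. A row lasts 1/8 s, in which the tool goes at most 62.5 mm and 10.7 degrees, less where a joint would pass 70% of its speed; a pose out of reach is approached as far as the arm can. A call with a number of a shift or a turn outside -1 to 1 is refused whole. A call with a gripper value outside its range is refused whole. The fingers move at their own pace and stop on an object; the grip force is fixed at half the most. Time passes only in rows, so rows that repeat a pose let the fingers close. It gives the time, the measured TCP pose, the force, the opening and the grip force at its end, in the units of the state.
- robot.sense(): the state, without advancing time (a new reading comes with each control period).
- robot.capture(name): name is "side" or "top" or "wrist"; returns (picture, depth): 420x560x3 uint8, red, green, blue; 420x560 float32, m along the optical axis (not along the pixel's ray), 0 where there is no reading.
- robot.get_calibration(name): a dict with "camera_matrix" (3x3 intrinsics, pixels), "R" (3x3) and "t" (3): a world point X has camera coordinates R X + t; the wrist camera has in their place "hand_eye" (4x4, takes a point from camera to tool coordinates, whose origin is the TCP and whose axes are the flange's). Camera axes: x right, y down, z forward; pixel columns grow to the right and rows downward; lengths in m; the calibration is good to about 2 mm. A picture is of the moment at which its call begins: read the wrist's pose just before it. get_calibration takes no time and is no camera call.
- robot.job_done(): hands the job in; it is judged then, once.
The state is a dict: "time": time; "joints": joint angles; "qd": joint speeds; "joint_torque": joint torques, N m; "eef_pos": TCP position; "tool_rot": TCP orientation; "contact_force": force on the tool from outside, world axes, zero at the start; "torque": the same for the moment, N m; "grip_width": opening from 0.0 (shut) to 1.0 (fully open); "grasp_force": force on a finger pad.
Only numpy, scipy, OpenCV 4.12 (cv2) and the standard library are available. Lean on these libraries where they do the work, as an engineer would, in place of code of your own. Each camera call takes 0.05 s, during which the arm holds its last target. There are 200 camera calls.

## Working session

There is one attempt and no reset: what is moved stays moved. The work goes in short steps, Python scripts to look and compute and a tool call to move; the robot and the scene stay as the last step left them, time stands still between calls to the robot, and variables do not carry over. Pictures are saved under pics/ and viewed, at most 10 in all, crops included, and the job is handed in when it is done.

Besides the shell and the picture viewer there is one more tool, called after "Call:" by a JSON object that holds its "api" and its "payload". arm_command: Moves the arm, as the interface text tells. Its arguments: {"type":"object","properties":{"motion":{"type":"array","items":{"type":"array","items":{"type":"array","items":{"type":"number"}}}}},"required":["motion"]}

```bash
mkdir -p pics
cat > h.py <<'E'
import numpy as np,cv2
from plant import robot
from scipy.spatial.transform import Rotation as Ro
def cap(n):
    s=robot.sense(); p,d=robot.capture(n); c=robot.get_calibration(n); K=np.array(c["camera_matrix"])
    if n=="wrist":
        H=np.array(c["hand_eye"]); R=Ro.from_euler('xyz',s["tool_rot"],degrees=True).as_matrix()
        A=R@H[:3,:3]; o=R@H[:3,3]+np.array(s["eef_pos"])
    else:
        Rr=np.array(c["R"]); A=Rr.T; o=-A@np.array(c["t"])
    return p,d,K,A,o
def plane(K,A,o,u,v,z):
    r=A@np.linalg.solve(K,[u,v,1.]); return o+r*(z-o[2])/r[2]
def pts(d,K,A,o):
    v,u=np.mgrid[:d.shape[0],:d.shape[1]]
    c=np.stack([(u-K[0,2])/K[0,0]*d,(v-K[1,2])/K[1,1]*d,d],-1)
    return c@A.T+o
def save(n,p): cv2.imwrite('pics/'+n,cv2.cvtColor(p,cv2.COLOR_RGB2BGR))
E
python3 - <<'E'
from h import *
for n in("top","side"):
    p,d,K,A,o=cap(n); save(n+'.png',p); np.savez(n,p=p,d=d,K=K,A=A,o=o); print(n,o,A[:,2],K[0,0])
print(robot.sense())
E
```

```text
top [ 0.27820869 -0.0216963   1.29439975] [ 0.16928549  0.0091562  -0.98552452] 511.2977740729391
side [0.38702646 0.6465611  0.92893479] [ 0.07991533 -0.61779815 -0.78226529] 468.6024194716412
{'time': 0.1, 'joints': array([ 6.17943054e+01,  1.18809560e+01,  8.83976444e+01,  1.25740810e-03,
        7.98410371e+01, -8.62306376e+00]), 'qd': array([ 0.10258625, -0.10517682, -0.22328227,  0.05670602, -0.0153738 ,
        0.02580846]), 'joint_torque': array([-3.44322498e-04, -3.84097195e+01, -2.92547250e+01, -1.77781353e-04,
        4.87384925e-03, -9.55727444e-06]), 'eef_pos': array([0.19239689, 0.54112796, 0.23021759]), 'tool_rot': array([-1.79881900e+02, -1.91608819e-02,  1.60417126e+02]), 'contact_force': array([-0.14326754, -0.62550597, -0.39190269]), 'torque': array([0.0033768 , 0.04179224, 0.00195316]), 'grasp_force': 0.0, 'grip_width': 0.9960846077379855}
```

View pics/top.png

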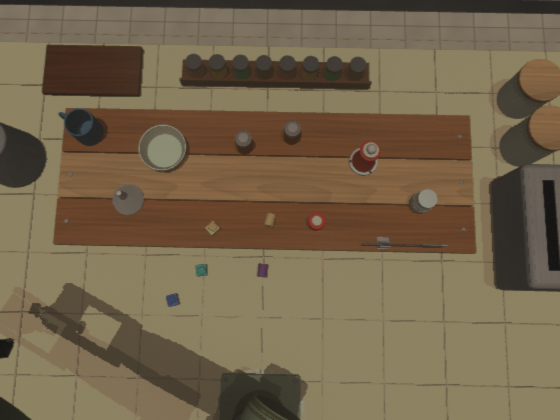

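View pics/side.png

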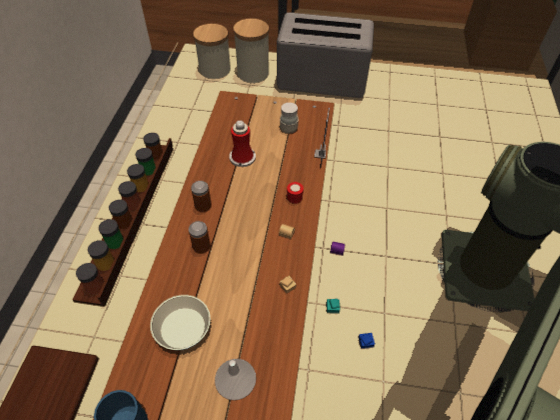

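Top view, candidates: cork_b is the tan block at (212,228), with turquoise (201,270) and blue (173,300) look-alikes. cork_a is the tan half-round at (270,219), with a purple look-alike at (263,270). The cap is at (316,221), and the red grinder with its stud is at (365,158). The dish is at (162,148); the funnel (128,200), shakers (244,140) and (292,130), and jar (425,200) are bystanders. I choose the two tan chunks.

Run:
```python
from h import *
z=np.load('top.npz');p,d,K,A,o=[z[k] for k in('p','d','K','A','o')]
P=pts(d,K,A,o)
print('plank z',np.median(P[180:190,200:330,2]))
def comp(name,c,r,zmin):
    u,v=c; m=np.zeros(d.shape,bool); m[v-r:v+r,u-r:u+r]=1
    m&=(P[...,2]>zmin)&(d>0)
    Q=P[m]; x=Q[:,:2].astype(np.float32); rc=cv2.minAreaRect(x)
    print(name,m.sum(),'zmax',Q[:,2].max().round(3),'mid',((x.min(0)+x.max(0))/2).round(4),'mean',x.mean(0).round(4),'rect',np.round(rc[0],4),np.round(rc[1],4),round(rc[2],1))
comp('corkb',(212,228),12,.030);comp('corka',(270,219),11,.030);comp('cap',(316,221),14,.05)
comp('dish',(162,148),30,.046);comp('stud',(371,148),12,.118);comp('sha',(244,140),14,.08);comp('shb',(292,130),14,.08);comp('jar',(426,199),16,.08);comp('funnel',(128,198),20,.03)
hs=cv2.cvtColor(p,cv2.COLOR_RGB2HSV)
for n,(u,v) in dict(corkb=(212,228),corka=(270,219)).items(): print(n,p[v-10:v+10:3,u-10:u+10:3].tolist() if 0 else hs[v,u],hs[v-13,u])
# white ring on planks (foot ring) and cap top circle by rays
for n,(u,v),h in (('cap',(316,221),.058),('grtip',(371,148),.146),('ring',(363,161),.025)): print(n,plane(K,A,o,u,v,h))
c=np.hstack([cv2.resize(p[v-25:v+25,u-33:u+33],(396,300),interpolation=cv2.INTER_CUBIC) for u,v in((212,228),(270,219))])
c2=np.hstack([cv2.resize(p[v-25:v+25,u-33:u+33],(396,300),interpolation=cv2.INTER_CUBIC) for u,v in((316,221),(367,155))])
save('crop.png',np.vstack([c,c2]))
```

```text
plank z 0.01903662036484377
corkb 121 zmax 0.048 mid [0.4462 0.1289] mean [0.4454 0.1281] rect [0.4465 0.1291] [0.0276 0.0263] 46.4
corka 126 zmax 0.048 mid [ 0.4687 -0.0138] mean [ 0.4686 -0.0141] rect [ 0.4694 -0.0139] [0.0242 0.0311] 76.9
cap 226 zmax 0.064 mid [ 0.4662 -0.1291] mean [ 0.4659 -0.1288] rect [ 0.4663 -0.1291] [0.0405 0.0398] 64.0
dish 313 zmax 0.06 mid [0.6462 0.2608] mean [0.655  0.2677] rect [0.6467 0.2607] [0.1181 0.1172] 3.8
stud 272 zmax 0.149 mid [ 0.6284 -0.249 ] mean [ 0.6243 -0.2478] rect [ 0.6285 -0.2491] [0.0479 0.0448] 88.9
sha 227 zmax 0.104 mid [0.6599 0.055 ] mean [0.6579 0.0541] rect [0.6599 0.055 ] [0.039  0.0393] 0.8
shb 222 zmax 0.105 mid [ 0.688  -0.0647] mean [ 0.6858 -0.0652] rect [ 0.688  -0.0646] [0.039  0.0391] 0.4
jar 322 zmax 0.1 mid [ 0.5196 -0.3895] mean [ 0.5188 -0.3886] rect [ 0.5195 -0.3894] [0.045  0.0472] 2.8
funnel 591 zmax 0.108 mid [0.5144 0.3449] mean [0.5124 0.3409] rect [0.5156 0.3466] [0.0693 0.0691] 41.7
corkb [ 18 113 138] [ 12 147 104]
corka [ 19 110 137] [ 13 152 104]
cap [ 0.46445252 -0.12750601  0.058     ]
grtip [ 0.62539767 -0.24670922  0.146     ]
ring [ 0.62709583 -0.24955699  0.025     ]
```

View pics/crop.png

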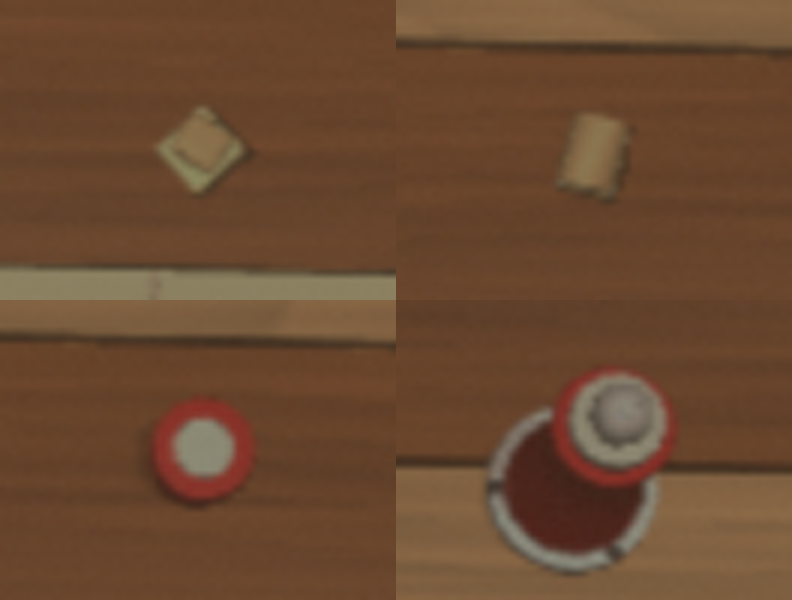

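The crop confirms two tan chunks: cork_b is a turned block with a lump on top, and cork_a is a half-round. The cap is bottom left and the stud with its collar bottom right.

```bash
cat >> h.py <<'E'
def go(xyz,yaw=None):
    s=robot.sense(); R=Ro.from_euler('xyz',s["tool_rot"],degrees=True).as_matrix()
    d=R.T@(np.array(xyz)-s["eef_pos"])/.2
    t=0 if yaw is None else -((yaw-s["tool_rot"][2]+180)%360-180)/45
    print('row',d.round(4),round(t,4),'rows',np.ceil(max(np.linalg.norm(d)*200/62.5,abs(t)*45/10.7)),'j6',s['joints'][5].round(0))
E
python3 -c "
from h import *
go((.32,.335,.2),148); go((.446,.129,.15),136.4)"
```

```text
row [-0.9466 -0.7569  0.1523] 0.2759 rows 4.0 j6 -9.0
row [-1.8855 -1.5156  0.4036] 0.5337 rows 8.0 j6 -9.0
```

Call:
{"api": "arm_command", "payload": {"motion": [[[-0.943, -0.757, 0.2, 0, 1], [-0.943, -0.757, 0.2, 0, 1], [-0.943, -0.757, 0.2, 0, 1], [-0.943, -0.757, 0.2, 0, 1]]]}}

```text
time: 0.6
eef_pos: [0.3201, 0.3339, 0.1906]
tool_rot: [-180.0, -0.0, 160.4]
contact_force: [0.4, -0.2, -0.2]
grip_width: 0.998
grasp_force: 0.0
```

Call:
{"api": "arm_command", "payload": {"motion": [[[-0.943, -0.757, 0.2, 0.534, 1], [-0.943, -0.757, 0.2, 0.534, 1], [-0.943, -0.757, 0.2, 0.534, 1], [-0.943, -0.757, 0.2, 0.534, 1], [-0.943, -0.757, 0.2, 0.534, 1], [-0.943, -0.757, 0.2, 0.534, 1]]]}}

```text
time: 1.35
eef_pos: [0.4461, 0.1301, 0.1509]
tool_rot: [-180.0, -0.1, 136.3]
contact_force: [-0.3, 0.0, 0.2]
grip_width: 1.003
grasp_force: 0.0
```

```bash
cat >> h.py <<'E'
def look(zmin,name=None,box=None,zmax=9):
    p,d,K,A,o=cap("wrist"); P=pts(d,K,A,o)
    m=(P[...,2]>zmin)&(P[...,2]<zmax)&(d>0)
    if box is not None: m&=(abs(P[...,0]-box[0])<box[2])&(abs(P[...,1]-box[1])<box[2])
    Q=P[m]
    if len(Q):
        x=Q[:,:2].astype(np.float32); rc=cv2.minAreaRect(x); v,u=np.nonzero(m)
        print(len(Q),'z',np.percentile(Q[:,2],[1,50,99]).round(4),'rect',np.round(rc[0],4),np.round(rc[1],4),round(rc[2],1),'px',u.min(),u.max(),v.min(),v.max())
    else: print('none')
    print('plank z',np.median(P[(P[...,2]<.028)&(P[...,2]>.01)][:,2]).round(4))
    if name: save(name,p)
    return p,P,m
E
python3 -c "
from h import *
s=robot.sense();print(s['time'],s['eef_pos'],s['tool_rot'])
look(.027,'w1.png',(.446,.129,.03))"
```

```text
1.35 [0.44607069 0.13005769 0.15088402] [-1.79960770e+02 -7.54319458e-02  1.36330876e+02]
17219 z [0.037  0.2392 0.252 ] rect [0.4444 0.1308] [0.084  0.0378] 46.3 px 116 435 194 419
plank z 0.0209
```

View pics/w1.png

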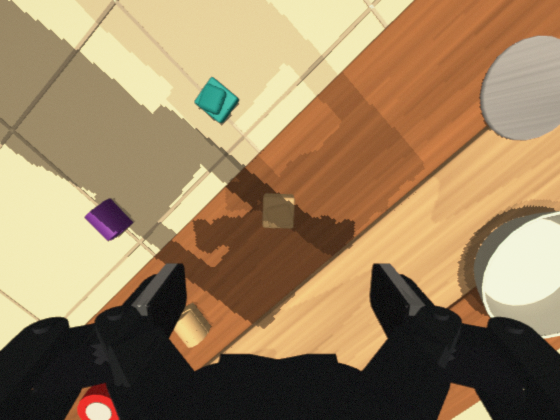

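The wrist view shows cork_b at (278,211), square to the fingers and centred between the fingertips (columns 185 and 372).

```bash
python3 -c "
from h import *
look(.027,None,(.446,.129,.03),.06);look(.027,None,(.469,-.014,.03),.06)
go((.446,.129,.024))"
```

```text
1037 z [0.0283 0.0395 0.0459] rect [0.4483 0.129 ] [0.0268 0.028 ] 45.2 px 262 293 195 228
plank z 0.0209
887 z [0.0276 0.0424 0.0463] rect [ 0.4724 -0.0114] [0.022  0.0319] 76.6 px 173 208 305 347
plank z 0.0209
row [-0.0082 -0.0078  0.6366] 0 rows 3.0 j6 -41.0
```

Call:
{"api": "arm_command", "payload": {"motion": [[[-0.009, 0, 0.5, 0, 1], [-0.009, 0, 0.5, 0, 1], [-0.009, 0, 0.635, 0, 1], [-0.009, 0, 0.635, 0, 1], [-0.009, 0, 0.635, 0, -1], [-0.009, 0, 0.635, 0, -1], [-0.009, 0, 0.635, 0, -1], [-0.009, 0, 0.635, 0, -1], [-0.009, 0, 0.635, 0, -1], [-0.009, 0, 0.635, 0, -1], [-0.009, 0, 0.635, 0, -1]]]}}

```text
time: 2.88
eef_pos: [0.4493, 0.1289, 0.0256]
tool_rot: [179.9, 0.1, 136.4]
contact_force: [-1.0, 1.5, 7.2]
grip_width: 0.297
grasp_force: 59.6
```

Call:
{"api": "arm_command", "payload": {"motion": [[[0, 0, -0.1, 0, -1], [0, 0, -0.5, 0, -1], [0, 0, -0.5, 0, -1], [0, 0, -0.5, 0, -1]]]}}

```text
time: 3.38
eef_pos: [0.4496, 0.1289, 0.1262]
tool_rot: [179.8, 0.2, 136.4]
contact_force: [0.4, 0.5, -1.3]
grip_width: 0.301
grasp_force: 59.1
```

```bash
python3 -c "
from h import *
# offset along tool x by -0.02 (after no turn)
s=robot.sense();y=np.radians(s['tool_rot'][2]);e=np.array([np.cos(y),np.sin(y),0]);print(e)
go(np.array([.6465,.2607,.13])+.02*e);go(np.array([.6465,.2607,.045])+.02*e)"
```

```text
[-0.72392434  0.68987938  0.        ]
row [-0.1583  1.1565 -0.014 ] 0 rows 4.0 j6 -41.0
row [-0.1569  1.1549  0.411 ] 0 rows 4.0 j6 -41.0
```

Call:
{"api": "arm_command", "payload": {"motion": [[[-0.158, 0.98, 0, 0, -1], [-0.158, 0.98, 0, 0, -1], [-0.158, 0.98, 0, 0, -1], [-0.158, 0.98, 0, 0, -1]]]}}

```text
time: 3.88
eef_pos: [0.6069, 0.2505, 0.1209]
tool_rot: [-179.9, -0.1, 136.5]
contact_force: [-1.0, -0.5, -0.1]
grip_width: 0.295
grasp_force: 59.2
```

Call:
{"api": "arm_command", "payload": {"motion": [[[0, 0.176, 0, 0, -1], [0, 0.176, 0.2, 0, -1], [0, 0.176, 0.41, 0, -1], [0, 0.176, 0.41, 0, -1], [0, 0.176, 0.41, 0, -0.05], [0, 0.176, 0.41, 0, -0.05], [0, 0.176, 0.41, 0, -0.05], [0, 0.176, 0, 0, -0.05], [0, 0.176, 0, 0, -0.05], [0, 0.176, -0.1, 0, 0.5]]]}}

```text
time: 5.12
eef_pos: [0.6307, 0.2745, 0.1463]
tool_rot: [179.9, 0.1, 136.4]
contact_force: [-0.7, 0.1, -0.5]
grip_width: 0.672
grasp_force: 0.0
```

```bash
python3 -c "
from h import *
p,d,K,A,o=cap('side'); save('s2.png',cv2.resize(p[220:400,90:330],(720,540)))
go((.4715,-.012,.14),166.7)"
```

```text
row [-0.4084 -1.5924  0.0383] -0.6735 rows 6.0 j6 -30.0
```

View pics/s2.png

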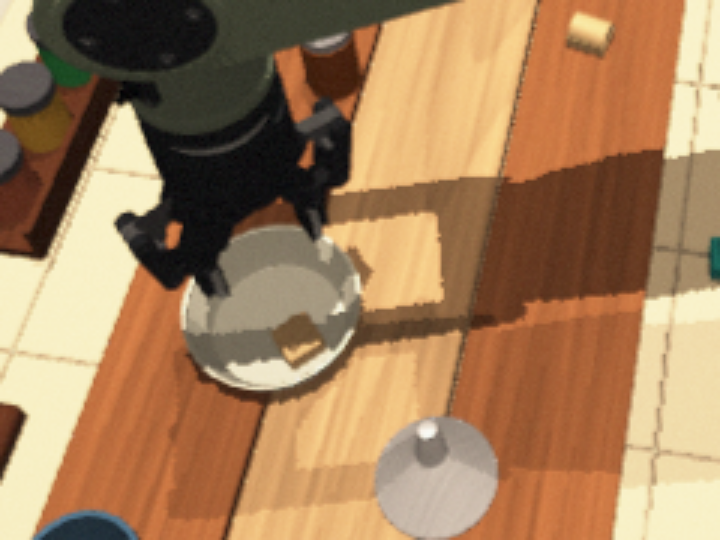

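cork_b lies in the dish at crop (300,338), and the dish is level. Next is cork_a.

Call:
{"api": "arm_command", "payload": {"motion": [[[-0.204, -0.796, 0, 0, 1], [-0.204, -0.796, 0, 0, 1], [-0.204, -0.796, 0, 0, 1]]]}}

```text
time: 5.55
eef_pos: [0.5474, 0.1289, 0.1427]
tool_rot: [-179.8, -0.1, 136.3]
contact_force: [1.0, 0.6, 0.2]
grip_width: 0.997
grasp_force: 0.0
```

Call:
{"api": "arm_command", "payload": {"motion": [[[-0.204, -0.796, 0.04, -0.67, 1], [-0.204, -0.796, 0.04, -0.67, 1], [-0.204, -0.796, 0.04, -0.67, 1], [-0.204, -0.796, 0.04, -0.67, 1], [-0.204, -0.796, 0.04, -0.67, 1]]]}}

```text
time: 6.18
eef_pos: [0.4696, -0.0122, 0.1359]
tool_rot: [180.0, -0.0, 166.4]
contact_force: [0.6, -0.2, -0.1]
grip_width: 1.0
grasp_force: 0.0
```

```bash
python3 -c "
from h import *
s=robot.sense();print(s['time'],s['eef_pos'],s['tool_rot'])
look(.027,None,(.471,-.012,.03),.06);look(.05,None,(.467,-.129,.035),.07)
go((.4715,-.012,.026),166.7)"
```

```text
6.175 [ 0.46962966 -0.01222588  0.13593463] [ 1.79973229e+02 -3.15796524e-02  1.66433483e+02]
1245 z [0.0289 0.0434 0.0465] rect [ 0.4719 -0.0139] [0.0249 0.0322] 77.2 px 261 291 195 237
plank z 0.0208
2387 z [0.0509 0.0588 0.0606] rect [ 0.4684 -0.1288] [0.0408 0.0419] 17.3 px 102 160 225 278
plank z 0.0208
row [-6.600e-03 -3.000e-04  5.509e-01] -0.0031 rows 2.0 j6 -89.0
```

Call:
{"api": "arm_command", "payload": {"motion": [[[-0.011, -0.005, 0.4, 0, 1], [-0.011, -0.005, 0.4, 0, 1], [-0.011, -0.005, 0.55, 0, 1], [-0.011, -0.005, 0.55, 0, 1], [-0.011, -0.005, 0.55, 0, -1], [-0.011, -0.005, 0.55, 0, -1], [-0.011, -0.005, 0.55, 0, -1], [-0.011, -0.005, 0.55, 0, -1], [-0.011, -0.005, 0.55, 0, -1], [-0.011, -0.005, 0.55, 0, -1], [-0.011, -0.005, 0.55, 0, -1]]]}}

```text
time: 7.65
eef_pos: [0.4729, -0.0142, 0.0275]
tool_rot: [180.0, 0.1, 166.5]
contact_force: [-0.3, 1.1, 6.1]
grip_width: 0.274
grasp_force: 59.8
```

Call:
{"api": "arm_command", "payload": {"motion": [[[0, 0, -0.1, 0, -1], [0, 0, -0.5, 0, -1], [0, 0, -0.5, 0, -1], [0, 0, -0.5, 0, -1]]]}}

```text
time: 8.15
eef_pos: [0.473, -0.0143, 0.128]
tool_rot: [180.0, 0.3, 166.5]
contact_force: [-0.5, -0.1, -1.0]
grip_width: 0.268
grasp_force: 59.1
```

```bash
python3 -c "
from h import *
print(robot.sense()['eef_pos'])
y=np.radians(136.4);e=np.array([np.cos(y),np.sin(y),0])
go(np.array([.6465,.2607,.14])-.02*e,136.4)"
```

```text
[ 0.47304187 -0.01426872  0.12803359]
row [-0.61    1.4888 -0.057 ] 0.6696 rows 6.0 j6 -89.0
```

Call:
{"api": "arm_command", "payload": {"motion": [[[-0.305, 0.744, -0.05, 0, -1], [-0.305, 0.744, -0.05, 0, -1], [-0.305, 0.744, -0.05, 0, -1]]]}}

```text
time: 8.52
eef_pos: [0.5656, 0.1186, 0.1342]
tool_rot: [-180.0, -0.2, 166.6]
contact_force: [0.3, -0.9, 0.4]
grip_width: 0.271
grasp_force: 59.2
```

Call:
{"api": "arm_command", "payload": {"motion": [[[-0.305, 0.744, 0, 0.67, -1], [-0.305, 0.744, 0, 0.67, -1], [-0.305, 0.744, 0, 0.67, -1], [-0.305, 0.744, 0, 0.67, -1], [-0.305, 0.744, 0, 0.67, -1]]]}}

```text
time: 9.15
eef_pos: [0.658, 0.2463, 0.1337]
tool_rot: [-179.8, -0.1, 136.4]
contact_force: [0.4, 0.3, 0.5]
grip_width: 0.267
grasp_force: 59.2
```

```bash
python3 -c "
from h import *
s=robot.sense();print(s['time'],s['eef_pos'],s['tool_rot'])
y=np.radians(136.4);e=np.array([np.cos(y),np.sin(y),0])
go(np.array([.6465,.2607,.047])-.02*e,136.4)"
```

```text
9.15 [0.65798981 0.24626605 0.13372636] [-1.79766472e+02 -1.18902372e-01  1.36439410e+02]
row [-0.0095  0.0144  0.4336] 0.0009 rows 2.0 j6 -33.0
```

Call:
{"api": "arm_command", "payload": {"motion": [[[-0.01, 0.014, 0.2, 0, -1], [-0.01, 0.014, 0.43, 0, -1], [-0.01, 0.014, 0.43, 0, -1], [-0.01, 0.014, 0.43, 0, -0.05], [-0.01, 0.014, 0.43, 0, -0.05], [-0.01, 0.014, 0.43, 0, -0.05], [-0.01, 0.014, 0.1, 0, -0.05], [-0.01, 0.014, -0.1, 0, -0.05], [-0.01, 0.014, -0.2, 0, 1]]]}}

```text
time: 10.28
eef_pos: [0.6651, 0.2484, 0.1816]
tool_rot: [179.6, 0.2, 136.4]
contact_force: [0.1, 0.3, 1.0]
grip_width: 0.674
grasp_force: 0.0
```

```bash
python3 -c "
from h import *
go((.4685,-.1288,.15),136.4)
print(robot.sense()['joints'])"
```

```text
row [-0.5879 -2.0449  0.1469] 0.0 rows 7.0 j6 -33.0
[ 1.35063627e+01  2.98828372e+01  7.01436997e+01 -1.45661737e-03
  7.95219500e+01 -3.28954892e+01]
```

Call:
{"api": "arm_command", "payload": {"motion": [[[-0.29, -1, 0, 0, 1], [-0.29, -1, 0, 0, 1], [-0.29, -1, 0, 0, 1], [-0.29, -1, 0, 0, 1]]]}}

```text
time: 10.78
eef_pos: [0.5645, 0.0605, 0.1752]
tool_rot: [-179.9, -0.1, 136.2]
contact_force: [-0.5, -0.9, -0.3]
grip_width: 1.001
grasp_force: 0.0
```

Call:
{"api": "arm_command", "payload": {"motion": [[[-0.29, -1, 0.15, 0, 1], [-0.29, -1, 0.15, 0, 1], [-0.29, -1, 0.15, 0, 1], [-0.29, -1, 0.15, 0, 1], [-0.29, -1, 0.15, 0, 1]]]}}

```text
time: 11.4
eef_pos: [0.4704, -0.1226, 0.1457]
tool_rot: [180.0, -0.1, 136.2]
contact_force: [0.2, 0.2, -0.1]
grip_width: 1.008
grasp_force: 0.0
```

```bash
cat >> h.py <<'E'
def circ(P,p,z0,z1,box):
    m=(P[...,2]>z0)&(P[...,2]<z1)&(abs(P[...,0]-box[0])<box[2])&(abs(P[...,1]-box[1])<box[2])
    x=P[m][:,:2].astype(np.float32); c,r=cv2.minEnclosingCircle(x); print('n',len(x),'circle',np.round(c,4),round(r,4),'mean',x.mean(0).round(4))
E
python3 -c "
from h import *
s=robot.sense();print(s['time'],s['eef_pos'],s['tool_rot'])
p,P,m=look(.05,'w3.png',(.4685,-.129,.035),.07); circ(P,p,.055,.062,(.4685,-.129,.03))
P0=cap('top');save('t3.png',cv2.resize(P0[0][110:190,110:220],(770,560),interpolation=cv2.INTER_CUBIC))
np.savez('t3',p=P0[0])
"
```

```text
11.4 [ 0.47044698 -0.12261128  0.14568963] [ 1.79996113e+02 -7.20018378e-02  1.36222696e+02]
2213 z [0.0517 0.0589 0.0607] rect [ 0.4682 -0.1287] [0.0409 0.041 ] 44.4 px 243 295 194 246
plank z 0.0208
n 2152 circle [ 0.4685 -0.1289] 0.0211 mean [ 0.4679 -0.1284]
```

View pics/t3.png

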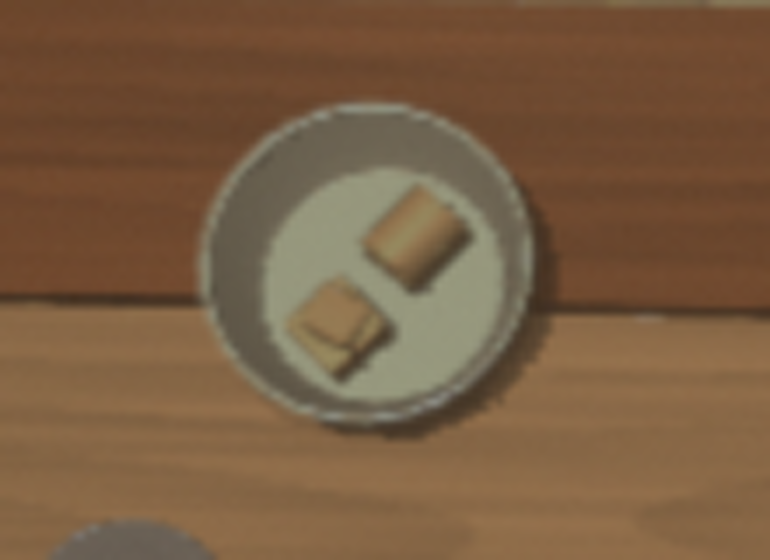

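Both corks lie in the dish, at crop (420,235) and (340,325). Now I grip the cap.

Call:
{"api": "arm_command", "payload": {"motion": [[[-0.0146, -0.029, 0.3, 0, 1], [-0.0146, -0.029, 0.5, 0, 1], [-0.0146, -0.029, 0.573, 0, 1], [-0.0146, -0.029, 0.573, 0, 1], [-0.0146, -0.029, 0.573, 0, -1], [-0.0146, -0.029, 0.573, 0, -1], [-0.0146, -0.029, 0.573, 0, -1], [-0.0146, -0.029, 0.573, 0, -1], [-0.0146, -0.029, 0.573, 0, -1], [-0.0146, -0.029, 0.573, 0, -1]]]}}

```text
time: 12.75
eef_pos: [0.4707, -0.1288, 0.0335]
tool_rot: [179.9, 0.2, 136.4]
contact_force: [-1.4, 0.9, 5.4]
grip_width: 0.471
grasp_force: 59.8
```

Call:
{"api": "arm_command", "payload": {"motion": [[[0, 0, -0.1, 0, -1], [0, 0, -0.4, 0, -1], [0, 0, -0.8, 0, -1], [0, 0, -0.8, 0, -1], [0, 0, -0.8, 0, -1]]]}}

```text
time: 13.38
eef_pos: [0.4706, -0.1288, 0.1944]
tool_rot: [179.9, 0.3, 136.4]
contact_force: [0.3, 0.3, -1.3]
grip_width: 0.47
grasp_force: 60.6
```

```bash
python3 -c "
from h import *
s=robot.sense();print(s['time'],s['eef_pos'],s['tool_rot'],s['contact_force'])
z=np.load('side.npz');p,d,K,A,o=[z[k] for k in('p','d','K','A','o')];P=pts(d,K,A,o)
for nm in('side','top'):
  z=np.load(nm+'.npz');P=pts(z['d'],z['K'],z['A'],z['o'])
  circ(P,0,.132,.15,(.6275,-.248,.03));circ(P,0,.1165,.1235,(.6275,-.248,.03));circ(P,0,.116,.15,(.6275,-.248,.03))
go((.6275,-.2485,.191))
p,P,m=look(.03,'w4.png',(.4685,-.129,.1),.3)
"
```

```text
13.375 [ 0.47062308 -0.12884778  0.19439746] [179.89216675   0.33056399 136.37888249] [ 0.33393537  0.33186364 -1.26400461]
n 63 circle [ 0.6252 -0.2438] 0.0118 mean [ 0.6256 -0.243 ]
n 82 circle [ 0.6263 -0.2477] 0.0253 mean [ 0.6247 -0.2364]
n 231 circle [ 0.6263 -0.2477] 0.0253 mean [ 0.6248 -0.24  ]
n 81 circle [ 0.6267 -0.2492] 0.0118 mean [ 0.6256 -0.2486]
n 98 circle [ 0.6267 -0.2494] 0.0251 mean [ 0.6228 -0.2467]
n 305 circle [ 0.6267 -0.2494] 0.0251 mean [ 0.6241 -0.2478]
row [-0.9804  0.108   0.0228] 0 rows 4.0 j6 -72.0
58941 z [0.1981 0.2695 0.2946] rect [ 0.4697 -0.1276] [0.1281 0.0421] 45.4 px 0 559 222 419
plank z 0.0209
```

View pics/w4.png

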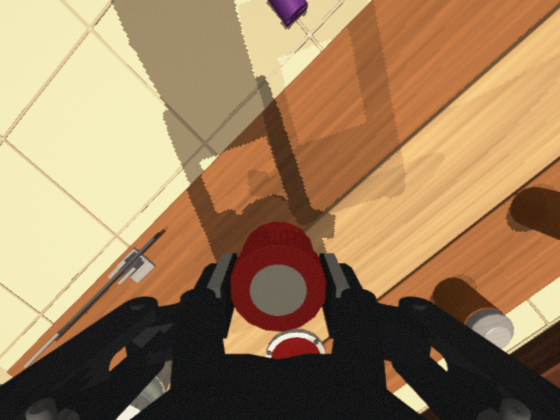

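The cap is held upright between the pads; its top disc is at (278,290). Next I look at the stud from just beside it, with the same tool orientation.

```bash
python3 -c "
from h import *
go((.675,-.293,.2),136.4)
p,d,K,A,o=cap('wrist');P=pts(d,K,A,o);s=robot.sense()
m=(d>0)&(P[...,2]>.205)&(p[...,0]>1.6*p[...,1]);m[:200]=0
m=m.astype(np.uint8);k=cv2.connectedComponents(m)[1];
print(np.percentile(P[m>0][:,2],[1,50,99]))
e=np.hypot(P[...,0]-s['eef_pos'][0],P[...,1]-s['eef_pos'][1])<.03
mm=e&(abs(P[...,2]-.2185)<.006)
x=P[mm][:,:2].astype(np.float32);print(len(x),np.median(P[mm][:,2]),cv2.minEnclosingCircle(x),x.mean(0))
y=np.radians(s['tool_rot'][2]);print('TCP',s['eef_pos'])
# grey disc on the cap
g=((p.max(2).astype(int)-p.min(2))<40)&(p.max(2)>90);g[:255]=0;g[325:]=0;g[:,:240]=0;g[:,320:]=0
v,u=np.nonzero(g);print('disc px',u.min(),u.max(),v.min(),v.max(),plane(K,A,o,(u.min()+u.max())/2,(v.min()+v.max())/2,.2185))
"
```

```text
row [-1.3131  0.1132 -0.0362] -0.0005 rows 5.0 j6 -72.0
[0.20583203 0.21737766 0.26657198]
7713 0.21768201042261365 ((0.464668869972229, -0.12427857518196106), 0.029528183862566948) [ 0.46717247 -0.12576829]
TCP [ 0.46840364 -0.12779056  0.19090723]
disc px 250 305 265 315 [ 0.4683921  -0.12662892  0.2185    ]
```

Call:
{"api": "arm_command", "payload": {"motion": [[[-0.66, 0.056, -0.05, 0, -1], [-0.66, 0.056, -0.05, 0, -1], [-0.66, 0.056, -0.05, 0, -1], [-0.66, 0.056, -0.05, 0, -1]]]}}

```text
time: 13.98
eef_pos: [0.5712, -0.2105, 0.199]
tool_rot: [-179.9, -0.3, 136.4]
contact_force: [-1.0, 0.1, -0.9]
grip_width: 0.468
grasp_force: 60.5
```

Call:
{"api": "arm_command", "payload": {"motion": [[[-0.65, 0.056, 0, 0, -1], [-0.65, 0.056, 0, 0, -1], [-0.65, 0.056, 0, 0, -1], [-0.65, 0.056, 0, 0, -1], [-0.65, 0.056, 0, 0, -1]]]}}

```text
time: 14.6
eef_pos: [0.6732, -0.2911, 0.2024]
tool_rot: [180.0, -0.0, 136.4]
contact_force: [-0.7, 0.0, 0.2]
grip_width: 0.47
grasp_force: 60.5
```

```bash
python3 -c "
from h import *
p,P,m=look(.125,'w5.png',(.628,-.249,.035),.155)
s=robot.sense();print(s['time'],s['eef_pos'],s['tool_rot'],s['contact_force'])
circ(P,p,.131,.155,(.628,-.249,.03));circ(P,p,.1255,.1315,(.628,-.249,.03));circ(P,p,.117,.123,(.628,-.249,.03))
"
```

```text
2444 z [0.1283 0.1305 0.1474] rect [ 0.6295 -0.2497] [0.037  0.0371] 3.1 px 249 304 110 166
plank z 0.0207
14.65 [ 0.67340945 -0.29122447  0.20284699] [1.79989959e+02 1.11542038e-02 1.36437016e+02] [-0.3468422  -0.70821828  0.11924513]
n 1076 circle [ 0.6293 -0.2497] 0.0183 mean [ 0.6292 -0.2494]
n 1405 circle [ 0.6294 -0.2498] 0.019 mean [ 0.629  -0.2492]
n 1372 circle [ 0.6295 -0.2497] 0.0248 mean [ 0.6284 -0.2485]
```

View pics/w5.png

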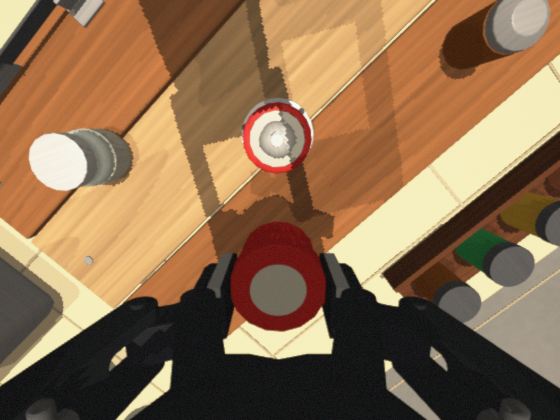

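The stud is at (277,137), with its collar measured at (0.6294, -0.2497). The cap is still upright in the gripper. I move above the stud.

Call:
{"api": "arm_command", "payload": {"motion": [[[0.15, -0.003, 0, 0, -1], [0.298, -0.0055, 0.04, 0, -1], [0.298, -0.0055, 0.1, 0, -1], [0.298, -0.0055, 0.165, 0, -1], [0.298, -0.0055, 0.165, 0, -1], [0.298, -0.0055, 0.165, 0, -1]]]}}

```text
time: 15.4
eef_pos: [0.6308, -0.2529, 0.1687]
tool_rot: [180.0, 0.0, 136.4]
contact_force: [-0.6, -0.1, -0.1]
grip_width: 0.468
grasp_force: 60.5
```

```bash
python3 -c "
from h import *
p,d,K,A,o=cap('side'); save('s6.png',cv2.resize(p[90:190,180:310],(780,600),interpolation=cv2.INTER_CUBIC))
s=robot.sense();print(s['time'],s['eef_pos'],s['tool_rot'],s['contact_force'])
go((.6294,-.2509,.155))
"
```

```text
15.45 [ 0.63095687 -0.25290919  0.1689914 ] [1.79986928e+02 5.31848578e-02 1.36364625e+02] [-0.04574736 -0.29239164 -0.22035874]
row [0.0126 0.0019 0.0699] 0 rows 1.0 j6 -75.0
```

View pics/s6.png

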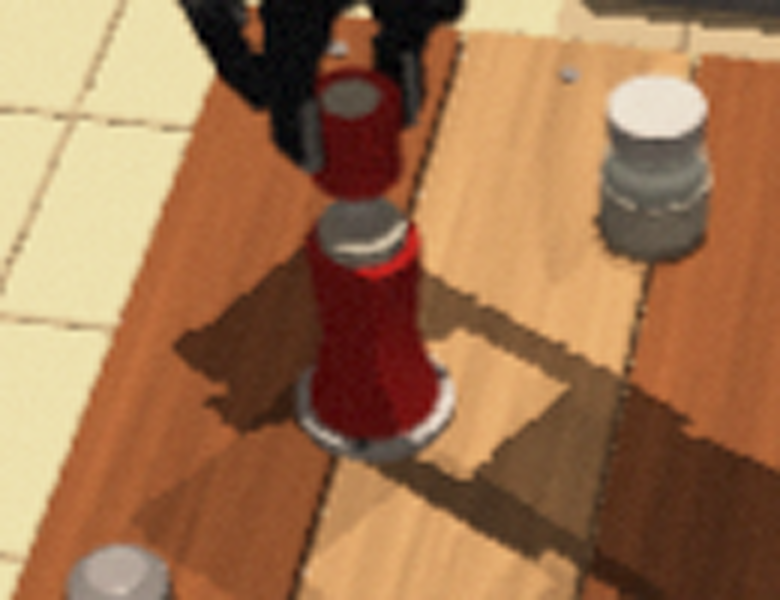

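The side view shows the cap upright and above the stud, on the grinder's axis. I lower it gently.

Call:
{"api": "arm_command", "payload": {"motion": [[[0.012, 0.002, 0, 0, -1], [0.012, 0.002, 0.04, 0, -1], [0.012, 0.002, 0.07, 0, -1], [0.012, 0.002, 0.07, 0, -1], [0.012, 0.002, 0.07, 0, -1]]]}}

```text
time: 16.08
eef_pos: [0.6292, -0.2505, 0.1546]
tool_rot: [180.0, 0.0, 136.4]
contact_force: [0.6, -0.4, 0.3]
grip_width: 0.468
grasp_force: 60.7
```

Call:
{"api": "arm_command", "payload": {"motion": [[[0, 0, 0.01, 0, -1], [0, 0, 0.02, 0, -1], [0, 0, 0.02, 0, -1]]]}}

```text
time: 16.45
eef_pos: [0.6299, -0.2509, 0.1528]
tool_rot: [180.0, 0.2, 136.4]
contact_force: [0.8, 0.0, 5.6]
grip_width: 0.472
grasp_force: 60.8
```

Call:
{"api": "arm_command", "payload": {"motion": [[[0, 0, 0.01, 0, -1], [0, 0, 0.02, 0, -1], [0, 0, 0.02, 0, -1]]]}}

```text
time: 16.82
eef_pos: [0.6298, -0.2508, 0.1483]
tool_rot: [180.0, 0.2, 136.4]
contact_force: [0.3, -1.3, 3.9]
grip_width: 0.467
grasp_force: 60.8
```

Call:
{"api": "arm_command", "payload": {"motion": [[[0, 0, 0.01, 0, -1], [0, 0, 0.02, 0, -1], [0, 0, 0.02, 0, -1]]]}}

```text
time: 17.2
eef_pos: [0.6291, -0.2504, 0.1421]
tool_rot: [180.0, 0.0, 136.4]
contact_force: [3.4, -1.1, 0.1]
grip_width: 0.467
grasp_force: 60.7
```

Call:
{"api": "arm_command", "payload": {"motion": [[[0, 0, 0.01, 0, -1], [0, 0, 0.02, 0, -1], [0, 0, 0.02, 0, -1]]]}}

```text
time: 17.58
eef_pos: [0.6291, -0.2505, 0.1391]
tool_rot: [180.0, 0.0, 136.4]
contact_force: [2.3, -1.2, 4.5]
grip_width: 0.468
grasp_force: 60.8
```

Call:
{"api": "arm_command", "payload": {"motion": [[[0, 0, 0.01, 0, -1], [0, 0, 0.02, 0, -1], [0, 0, 0.02, 0, -1]]]}}

```text
time: 17.95
eef_pos: [0.6292, -0.2506, 0.137]
tool_rot: [180.0, 0.1, 136.4]
contact_force: [-2.0, 0.3, 10.3]
grip_width: 0.47
grasp_force: 61.5
```

Call:
{"api": "arm_command", "payload": {"motion": [[[0, 0, 0.01, 0, -1], [0, 0, 0.02, 0, -1], [0, 0, 0.02, 0, -1]]]}}

```text
time: 18.32
eef_pos: [0.6295, -0.2507, 0.1367]
tool_rot: [-180.0, 0.1, 136.4]
contact_force: [-7.3, 3.7, 23.8]
grip_width: 0.471
grasp_force: 62.6
```

```bash
python3 -c "
from h import *
s=robot.sense();p,d,K,A,o=cap('wrist');P=pts(d,K,A,o)
print(P[270:310:10,278,2].round(4),s['contact_force'],s['eef_pos'])
g=((p.max(2).astype(int)-p.min(2))<40)&(p.max(2)>90);g[:255]=0;g[325:]=0;g[:,:240]=0;g[:,320:]=0
v,u=np.nonzero(g);c=plane(K,A,o,(u.min()+u.max())/2,(v.min()+v.max())/2,.1615);print(c)
p,d,K,A,o=cap('side'); save('s7.png',cv2.resize(p[90:190,180:310],(780,600),interpolation=cv2.INTER_CUBIC))
"
```

```text
[0.2799 0.1621 0.1627 0.1624] [-7.29946005  3.67509287 23.82879493] [ 0.62945709 -0.25074586  0.13672555]
[ 0.62914132 -0.24969008  0.1615    ]
```

View pics/s7.png

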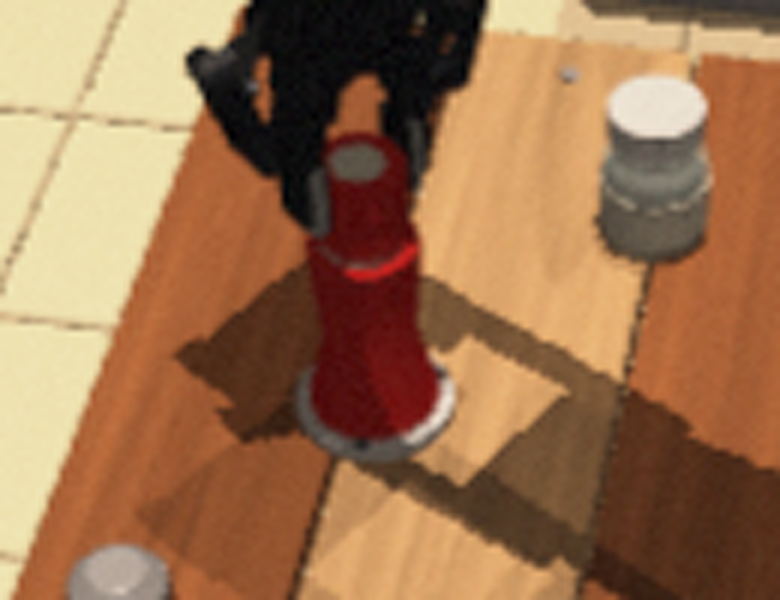

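The cap is seated upright on the grinder with the collar down. Its top measures about 0.162 m against 0.1615 m when home, with about 24 N of push. I hand in.

```bash
python3 -c "
from h import *
print(robot.job_done()); s=robot.sense(); print(s['time'],s['contact_force'])"
```

```text
the job is handed in; nothing more can be done
None
the job is handed in; nothing more can be done
```

I handed the job in: both corks are in the dish, and the cap is clicked onto the stud and still gripped, pressed home with about 24 N; no verdict came back.

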